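# Seat a paint jar in the hold-to-run mixer

## Task

Slide the mixer's shutter all the way to its end stop so that the socket is uncovered, then take the paint jar that has the bar grip on its lid, push its foot down into the socket and turn it clockwise (seen from above) about a quarter turn, against the spring, to the stop. The mixer only runs while the jar is held there, so finish with the gripper still holding the jar, pushed in and fully turned; do not let go. Leave the plain jar, palette, dish and brush cup where they are.

Things in the scene. Friction and masses are not known exactly. Their poses are not given: they have to be found in the camera images.
- mixer: The paint mixer, a fixed low grey box, 124 mm along its x, 190 mm along its y (from y=-65 to y=+125), aluminium top plate 8 mm thick with its upper face at z=60 mm. Origin: on the table, right under the socket. Two steel guide rails, 6 mm wide and 8 mm high, run along y on the plate at x=-40 and x=+40 mm; the shutter slides between them.
- socket (a point): Centre of the socket mouth, on the upper face of the mixer's top plate, 60 mm above the table; axes as the mixer's. The mouth is a slot 51 mm long along x, 18 mm wide along y, through the 8 mm plate. Below is a sprung turret, a dark steel disc with two jaws that take the jar's foot with 2 mm play on either side; its floor at rest is 14 mm below the mouth.
- press (a joint): How far the turret is pressed down, m: 0 at rest, 0.008 at its lower stop (floor 22 mm below the mouth). Spring: about 5 N at rest, 9 N at the stop. The foot turns freely only when pressed more than 0.006 (shallower, its lugs catch on the plate); a turned foot that is no longer pushed rises to about 0.006, its lugs hanging under the plate.
- turret (a joint): Turn of the turret, rad, clockwise from above: 0 at rest (jaws in line with the slot), 1.35 at its stop. A torsion spring turns it back when let go: about 0.06 N m at the start, 0.18 N m at the stop, plus friction. Because of the play the jar itself turns about 1.46 rad (84 degrees) to bring the turret to its stop.
- shutter (a joint): Position of the shutter along the mixer's +y, m: 0 = covering the socket, 0.075 = end stop, socket clear. Friction about 2 N; stays where it is left; starts between 0 and 0.03.
- shutter_grip (a point): Top centre of the shutter's black grip, 100 mm above the table; moves with the shutter, axes as the mixer's. The grip is a fin 40 mm along the mixer's x, 14 mm thick along its y (the sliding direction) and 34 mm high, standing on the 66 x 60 mm steel shutter plate whose upper face is 66 mm above the table.
- jar: The jar to seat: white, 58 mm diameter, z=24 to 84 mm, grey lid of 60 mm diameter, z=84 to 96, with an upright bar grip; about 250 g (varies). Origin: underside of its steel foot, on the axis; z up. Foot: a cross lug 46 mm long along the jar's x, 14 mm wide, 12 mm high, underside and ends rounded, under a neck of 14 mm diameter, z=12 to 24. Same after half a turn.
- jar_bar (a point): Top centre of the bar grip on the lid of the jar to seat, 128 mm above the jar's origin, axes as the jar's. The bar is 50 mm long along the jar's x (in line with the foot), 16 mm thick along its y and 32 mm high above the lid; pinch it across its thickness.
- plain_jar: Bystander: a white jar of 58 mm diameter, 72 mm tall, flat grey lid with no bar grip and no foot, on the other ring rest (top of the rest 28 mm above the table). Origin at its underside.
- rest_a: Wooden ring rest in which the bar-grip jar starts: fixed, 70 mm outer, 53 mm inner diameter, 28 mm high. Origin under its centre. The jar's underside (its z=24 mm) stands on the rim, its foot hangs in the bore: lift it 30 mm to clear.
- rest_b: Wooden ring rest, same as the other, holding the plain jar. Origin under its centre.
- palette: Bystander: clear flat palette with six wells, 105 x 155 mm, 21 mm high. Origin at its underside.
- dish: Bystander: small red square dish, 70 x 70 x 32 mm. Origin at its underside.
- brush_cup: Bystander: white cup of 72 mm diameter, 90 mm tall, with brushes up to 160 mm. Origin at its underside.
Things that resemble listed ones, but are neither listed nor needed, are in the scene too. Of the things shaped like the mixer, the grey one is meant.

How it is judged:
By the outcome, as a careful person would: the job done as asked, in the order asked, and still so for the second after the job is handed in, while the arm keeps its last pose, push and grip.
It also fails if it takes over 64 s, if anything falls off the work surface, if the arm or the gripper's body presses on something with over 40 N, if the wrist force passes 120 N, or if a joint passes its speed limit or range.

## Robot

A 7-joint arm with a two-finger parallel gripper is mounted at the origin on the work surface. World frame = base frame: x ahead of the robot, y to its left, z up, the work surface at z = 0. Lengths are in mm, angles in rad, forces in N, time in s.
With the tool pointing down it reaches from about 425 to 925 mm from the base axis. Payload 6.8 kg.
Tool frame: the origin (TCP) lies at the very end of the fingers, on their centre line; the grasp point (between the pads) lies 19 mm behind it; z points along the fingers, y is the direction in which the jaws open and shut (so a half turn about z gives the same grasp; the last joint's range is limited). The gripper opens to 88 mm and grips with 3 to 60 N. Pads are 20 mm wide; open, the fingers measure 115 mm over their backs; the gripper's body (75 mm by 178 mm) begins 61 mm behind the grasp point.
Start: joints at [1.24, 0.477, 0.022, 1.555, -0.011, 1.109, -0.083], TCP at [149.157, -658.331, 222.664] pointing down, gripper open.
Joint ranges: [-2.96, 2.96], [-0.34, 2.1], [-1.41, 1.46], [0.24, 2.44], [-1.37, 4.51], [0.17, 1.92], [-2.96, 2.96]. Speed limits (rad/s): [2.39, 2.39, 3.14, 3.14, 3.14, 3.14, 3.14].

## Interface

Orientations are given as a unit quaternion [x, y, z, w].
In Python, from plant import manip, viewer gives the robot as it stands. The module is installed in compiled form; this text tells all that it offers.
- The arm moves only by the tool move_arm, never from a script. Its arguments are lists of equal length, an entry for each row: "slide": the shift along the tool's x, y, z in cm, a list of three; "rotation": the turn, a rotation vector about the tool's x, y, z in degrees, a list of three; "fingers": the finger opening in cm, from 0 to 8.78. In form: {"slide": [[dx, dy, dz], ...], "rotation": [[rx, ry, rz], ...], "fingers": [fingers, ...]}. A call has 1 to 20 rows; each row shifts and turns the pose as measured when the row begins, along the tool's axes as they then stand; what a row does not reach is not made up. A row lasts 1/12 s, in which the tool goes at most 41.7 mm and 7.16 degrees, less where a joint would pass 70% of its speed; a pose out of reach is approached as far as the arm can. A call with a gripper value outside its range is refused whole. The fingers move at their own pace and stop on an object; "force" is the grip in N (left out, the last holds). Time passes only in rows, so rows that do not move let the fingers close. It gives the time, the measured TCP pose, the force and the opening at its end, in the units of the state.
- manip.state(): the state, without advancing time (a new reading comes with each control period).
- viewer.grab_frame(name): name is "scene" or "top"; returns a dict with "img" (480x640x3 uint8, red, green, blue), "fx", "fy", "cx", "cy" (pixels), "k1" (the pictures are not rectified: a ray, as slopes to the right and down, at radius r is drawn at 1 + k1 r^2 times it, then the intrinsics apply), "view" (4x4, takes a point from world to camera coordinates). Camera axes: x right, y down, z forward; pixel columns grow to the right and rows downward; lengths in mm; the calibration is good to about 2 mm. A picture is of the moment at which its call begins. There is no depth.
- manip.sign_off(): hands the job in, once; it reports no verdict.
The state is a dict: "t": time; "joint_pos": joint angles; "joint_vel": joint speeds; "joint_efforts": joint torques, N m; "position": TCP position; "orientation": TCP orientation; "ft_force": force on the tool from outside, world axes, zero at the start; "torque": the same for the moment, N m; "gripper_width": finger opening in mm.
Only numpy, scipy, OpenCV 4.12 (cv2) and the standard library are available. Lean on these libraries where they do the work, as an engineer would, in place of code of your own. Each camera call takes 0.05 s, during which the arm holds its last target.

## Working session

There is one attempt and no reset: what is moved stays moved. The work goes in short steps, Python scripts to look and compute and a tool call to move; the robot and the scene stay as the last step left them, time stands still between calls to the robot, and variables do not carry over. Pictures are saved under pics/ and viewed, and the job is handed in when it is done.

Besides the shell and the picture viewer there is one more tool, called after "Call:" by a JSON object that holds its "api" and its "payload", one argument or row to a line. move_arm: Moves the arm, as the interface text tells. Its arguments: {"type":"object","properties":{"slide":{"type":"array","items":{"type":"array","items":{"type":"number"}}},"rotation":{"type":"array","items":{"type":"array","items":{"type":"number"}}},"fingers":{"type":"array","items":{"type":"number"}},"force":{"type":"number"}},"required":["slide","rotation","fingers"]}

```bash
mkdir -p pics; ls; cat > h.py <<'E'
import numpy as np, cv2
from plant import manip, viewer
def grab(n):
    f=viewer.grab_frame(n); return f
def save(f,p): cv2.imwrite(p,cv2.cvtColor(f["img"],cv2.COLOR_RGB2BGR))
def ray(f,u,v):
    K=np.array([[f["fx"],0,f["cx"]],[0,f["fy"],f["cy"]],[0,0,1.]])
    d=np.array([f["k1"],0,0,0,0.])
    p=cv2.undistortPoints(np.array([[[u,v]]],float),K,d)[0,0]
    V=np.array(f["view"]);R=V[:3,:3];t=V[:3,3]
    return -R.T@t, R.T@np.array([p[0],p[1],1.])
def onz(f,u,v,z):
    o,d=ray(f,u,v); return o+d*(z-o[2])/d[2]
def proj(f,P):
    V=np.array(f["view"]);c=V[:3,:3]@np.array(P,float)+V[:3,3]
    x,y=c[0]/c[2],c[1]/c[2];s=1+f["k1"]*(x*x+y*y)
    return f["fx"]*x*s+f["cx"],f["fy"]*y*s+f["cy"]
E
python3 - <<'E'
from h import *
for n in("scene","top"):
    f=grab(n);save(f,f"pics/{n}0.png");V=np.array(f["view"]);print(n,f["fx"],f["k1"],-V[:3,:3].T@V[:3,3])
    import pickle;pickle.dump(f,open(n+"0.pkl","wb"))
print(manip.state())
E
```

```text
pics
scene 560.9079880146846 -0.01182090565472009 [1561.24174848 -699.54992094  994.53142187]
top 616.8037352542852 -0.07527639309363988 [ 185.12040172   15.88481143 1849.18422907]
{'t': 0.1, 'joint_pos': array([ 1.23988994,  0.47770546,  0.02233854,  1.55630233, -0.01149413,
        1.10932977, -0.08309958]), 'joint_vel': array([-1.14453877e-03, -1.72444298e-03, -3.71554280e-04, -3.30776367e-03,
       -3.22372126e-05, -3.38439809e-04,  5.88214156e-05]), 'joint_efforts': array([ 4.53263507e-03, -5.84087384e+01,  1.53991833e+00, -2.73311538e+01,
       -5.42707799e-02,  1.30958977e-02,  6.37902531e-05]), 'position': array([ 149.02637452, -657.79876888,  221.8081371 ]), 'orientation': array([ 9.93799240e-01,  1.11186403e-01, -1.49278508e-04, -7.94482799e-04]), 'ft_force': array([-0.36006766,  0.58194844,  0.03523433]), 'torque': array([-0.01306837, -0.02368775,  0.01802106]), 'gripper_width': 88.00641665765555}
```

View pics/scene0.png

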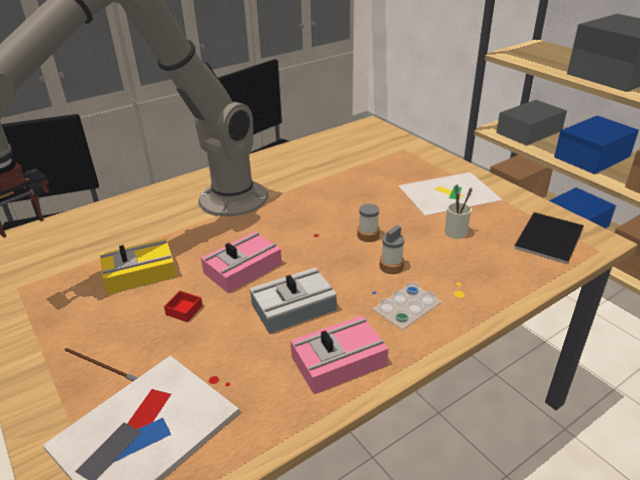

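View pics/top0.png

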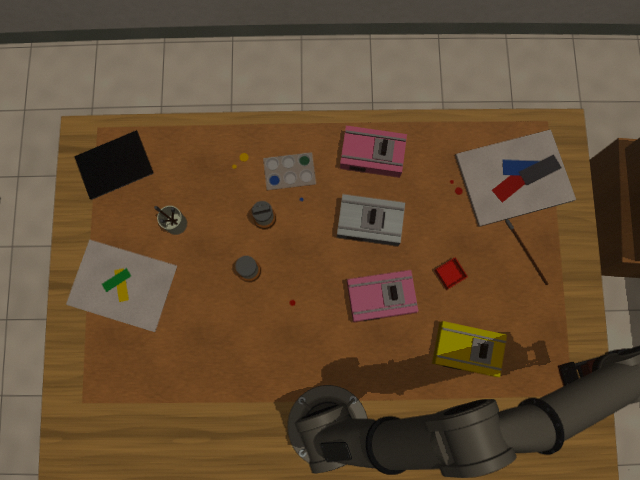

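The overview shows the grey mixer at about (371,219) in the top view. The bar-grip jar is at (262,213) and the plain jar at (246,268). I'll zoom in on these.

```bash
python3 - <<'E'
from h import *
import pickle
a=pickle.load(open("top0.pkl","rb"));b=pickle.load(open("scene0.pkl","rb"))
def crop(f,x,y,w,h,s): 
    return cv2.resize(cv2.cvtColor(f["img"][y:y+h,x:x+w],cv2.COLOR_RGB2BGR),None,fx=s,fy=s,interpolation=cv2.INTER_CUBIC)
c1=crop(a,325,180,90,75,8);cv2.imwrite("pics/c1.png",c1)
c2=crop(b,240,255,110,80,7);cv2.imwrite("pics/c2.png",c2)
c3=np.hstack([crop(a,240,190,45,50,8),crop(b,370,215,45,50,8)]);cv2.imwrite("pics/c3.png",c3)
E
```

```text
(no output)
```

View pics/c1.png

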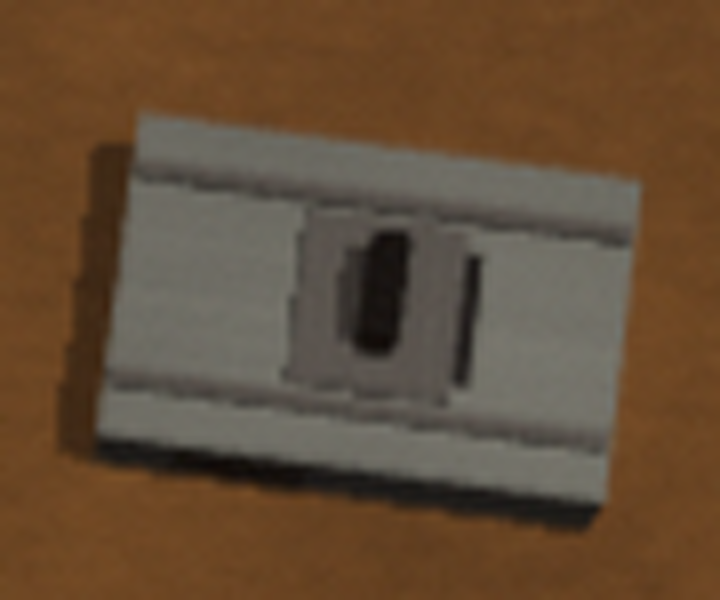

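View pics/c2.png

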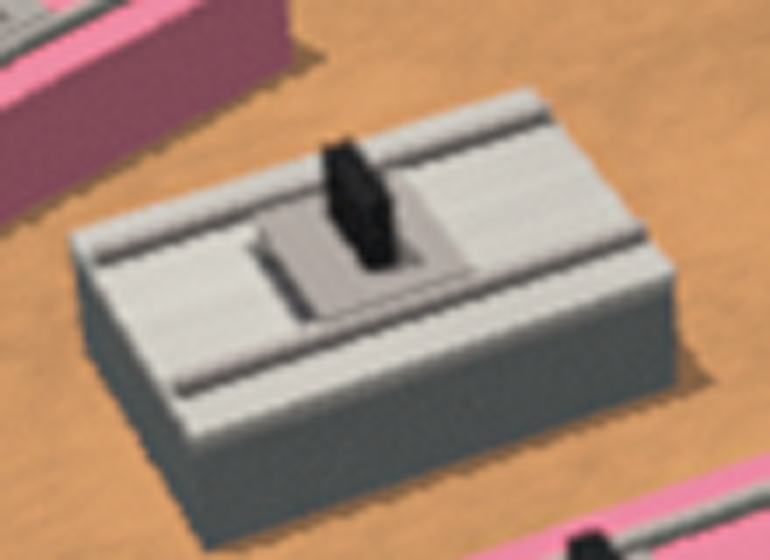

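View pics/c3.png

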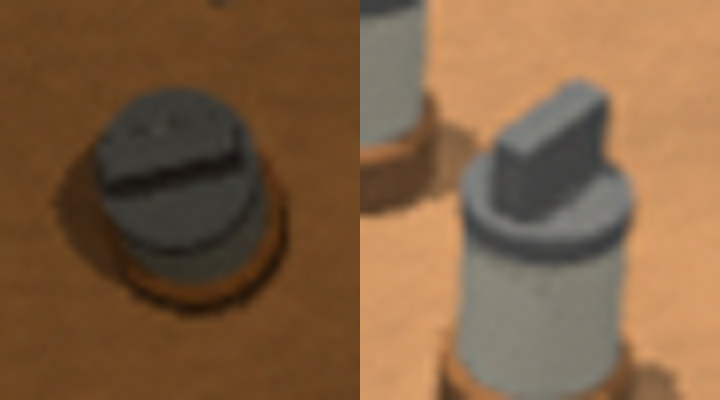

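```bash
cat > m.py <<'E'
from h import *
import pickle
a=pickle.load(open("top0.pkl","rb"));b=pickle.load(open("scene0.pkl","rb"))
def px(c,s,ox,oy): return (c[0]+.5)/s-.5+ox,(c[1]+.5)/s-.5+oy
top=[(138,115),(640,182),(605,502),(98,437)]
sc=[(535,90),(75,238),(195,437),(672,270)]
# order: far+y.. top TL = (+x?, +y)
W1=[onz(a,*px(c,8,325,180),60) for c in top]
W2=[onz(b,*px(c,7,240,255),60) for c in sc]
for w in W1+W2: print(w.round(1))
print([tuple(np.round(px(c,8,240,190),1)) for c in [(105,182),(240,155)]])
E
python3 m.py
python3 - <<'E'
from h import *
import pickle
a=pickle.load(open("top0.pkl","rb"));b=pickle.load(open("scene0.pkl","rb"))
def crop(f,x,y,w,h,s): 
    i=cv2.resize(cv2.cvtColor(f["img"][y:y+h,x:x+w],cv2.COLOR_RGB2BGR),None,fx=s,fy=s,interpolation=cv2.INTER_CUBIC)
    return cv2.convertScaleAbs(i,alpha=1.8,beta=0)
cv2.imwrite("pics/c4.png",np.hstack([crop(a,246,195,32,32,12),crop(b,376,220,32,32,12)]))
E
```

```text
[676.9 -51.8  60. ]
[ 648.1 -239.3   60. ]
[ 526.3 -221.2   60. ]
[553.8 -34.3  60. ]
[559.5 -36.3  60. ]
[ 531.2 -224.    60. ]
[ 650.3 -242.9   60. ]
[677.  -56.9  60. ]
[(np.float64(252.7), np.float64(212.3)), (np.float64(269.6), np.float64(208.9))]
```

View pics/c4.png

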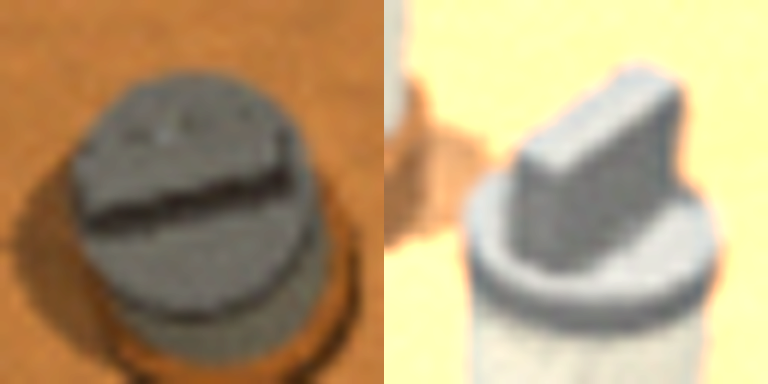

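```bash
cat > m2.py <<'E'
from m import *
from scipy.optimize import least_squares
def se2(Wd,loc):
    A=np.array(loc,float);B=np.array(Wd)[:,:2]
    ca,cb=A.mean(0),B.mean(0);H=(A-ca).T@(B-cb)
    th=np.arctan2(H[0,1]-H[1,0],H[0,0]+H[1,1]);R=np.array([[np.cos(th),-np.sin(th)],[np.sin(th),np.cos(th)]])
    t=cb-R@ca;return t,th,np.linalg.norm((A@R.T+t)-B,axis=1)
print("mixer")
for W,loc in((W1,[(62,125),(62,-65),(-62,-65),(-62,125)]),(W2,[(-62,125),(-62,-65),(62,-65),(62,125)])):
    t,th,e=se2(W,loc);print(t.round(1),np.degrees(th).round(2),e.round(1))
print("bar")
S=[onz(b,*px(c,12,376,220),132) for c in [(139,153),(164,170),(296,93),(251,68)]]
T=[onz(a,*px(c,12,246,195),132) for c in [(82,213),(285,178),(280,128)]]
for w in S+T: print(w.round(1))
S=np.array(S);print(S.mean(0),np.degrees(np.arctan2(*(S[2]+S[3]-S[0]-S[1])[[1,0]])))
L=[onz(a,*px(c,12,246,195),100) for c in [(78,200),(110,290),(190,310),(280,270),(313,195),(192,72),(120,105),(265,105)]]
P=np.array(L)[:,:2]
r=least_squares(lambda q:np.hypot(*(P-q[:2]).T)-30,[550,150]);print("lid",r.x,r.fun.round(1))
print("grip top", onz(a,*px((392,240),8,325,180),100),onz(a,*px((375,347),8,325,180),100),onz(b,*px((350,160),7,240,255),100))
E
python3 m2.py
```

```text
[676.9 -51.8  60. ]
[ 648.1 -239.3   60. ]
[ 526.3 -221.2   60. ]
[553.8 -34.3  60. ]
[559.5 -36.3  60. ]
[ 531.2 -224.    60. ]
[ 650.3 -242.9   60. ]
[677.  -56.9  60. ]
[(np.float64(252.7), np.float64(212.3)), (np.float64(269.6), np.float64(208.9))]
mixer
[ 596.9 -166.3] -8.45 [0.3 0.7 0.5 0.7]
[ 600.  -169.7] -8.71 [2.  2.4 1.2 3.4]
bar
[624.4 155.9 132. ]
[632.9 155.9 132. ]
[627.3 200.4 132. ]
[613.4 199.1 132. ]
[606.8 208.4 132. ]
[614.6 159.8 132. ]
[626.9 161.1 132. ]
[624.51734214 177.8184928  132.        ] 100.71707542309558
lid [618.83021394 185.17789094] [-2.2  0.8 -1.2 -1.2 -0.5  0.8 -1.2 -1.6]
grip top [ 617.26578852 -141.96556222  100.        ] [ 577.34516041 -134.49453781  100.        ] [ 596.30997041 -142.13234809  100.        ]
```

Call:
{"api": "move_arm", "payload": {
  "slide": [
    [0, 0, 0],
    [0, 0, 0],
    [0, 0, 0]
  ],
  "rotation": [
    [0, 0, 7.1],
    [0, 0, 7.1],
    [0, 0, 7.1]
  ],
  "fingers": [5, 5, 5]
}}

```text
t: 0.35
position: [148.4, -656.8, 220.1]
orientation: [0.997, -0.078, -0.001, -0.002]
ft_force: [0.2, 0.4, -0.2]
gripper_width: 71.3
```

```bash
cat >> h.py <<'E'
from scipy.spatial.transform import Rotation as Ro
def go(target,yaw=None):
    s=manip.state();R=Ro.from_quat(s["orientation"]);d=np.array(target,float)-s["position"]
    m=R.as_matrix();psi=np.degrees(np.arctan2(m[1,0],m[0,0]))
    tl=R.inv().apply(d)/10
    print("t %.2f pos %s yaw %.2f z %s w %.1f F %s M %s j %s"%(s["t"],s["position"].round(1),psi,m[:,2].round(4),s["gripper_width"],s["ft_force"].round(2),s["torque"].round(2),s["joint_pos"].round(2)))
    print("tool slide cm",tl.round(2),"rows",np.linalg.norm(tl)/4.17)
    if yaw is not None:
        Rt=Ro.from_matrix(np.array([[np.cos(np.radians(yaw)),np.sin(np.radians(yaw)),0],[np.sin(np.radians(yaw)),-np.cos(np.radians(yaw)),0],[0,0,-1]]))
        print("rotvec deg",np.degrees((R.inv()*Rt).as_rotvec()).round(2))
E
python3 -c "
from h import *
go([597,-139,200],-8.5)"
```

```text
t 0.35 pos [ 148.4 -656.8  220.1] yaw -8.92 z [-9.0e-04  4.8e-03 -1.0e+00] w 71.3 F [ 0.2   0.36 -0.21] M [ 0.01 -0.02  0.  ] j [ 1.18  0.48  0.1   1.56 -0.05  1.11 -0.43]
tool slide cm [ 36.29 -58.1    2.21] rows 16.434911010408253
rotvec deg [-0.26  0.09 -0.42]
```

Call:
{"api": "move_arm", "payload": {
  "slide": [
    [2.1, -3.4, 0],
    [2.1, -3.4, 0],
    [2.1, -3.4, 0],
    [2.1, -3.4, 0],
    [2.1, -3.4, 0],
    [2.1, -3.4, 0],
    [2.1, -3.4, 0],
    [2.1, -3.4, 0],
    [2.1, -3.4, 0],
    [2.1, -3.4, 0],
    [2.1, -3.4, 0],
    [2.1, -3.4, 0],
    [2.1, -3.4, 0],
    [2.1, -3.4, 0],
    [2.1, -3.4, 0],
    [2.1, -3.4, 0]
  ],
  "rotation": [
    [0, 0, 0],
    [0, 0, 0],
    [0, 0, 0],
    [0, 0, 0],
    [0, 0, 0],
    [0, 0, 0],
    [0, 0, 0],
    [0, 0, 0],
    [0, 0, 0],
    [0, 0, 0],
    [0, 0, 0],
    [0, 0, 0],
    [0, 0, 0],
    [0, 0, 0],
    [0, 0, 0],
    [0, 0, 0]
  ],
  "fingers": [5, 5, 5, 5, 5, 5, 5, 5, 5, 5, 5, 5, 5, 5, 5, 5]
}}

```text
t: 1.68
position: [575.5, -162.8, 212.9]
orientation: [0.996, -0.092, -0.007, -0.002]
ft_force: [-0.2, -1.3, 0.1]
gripper_width: 49.8
```

```bash
python3 -c "
from h import *
go([597,-139,125],-8.5)
f=grab('scene');save(f,'pics/s1.png')"
```

```text
t 1.68 pos [ 575.5 -162.8  212.9] yaw -10.57 z [-0.0137  0.0061 -0.9999] w 49.8 F [-0.18 -1.31  0.08] M [-0.01 -0.01  0.01] j [ 0.29  0.37 -0.15  1.74  0.06  1.05 -1.64]
tool slide cm [ 1.8  -2.7   8.77] rows 2.2426775106168138
rotvec deg [-0.21  0.83 -2.08]
```

View pics/s1.png

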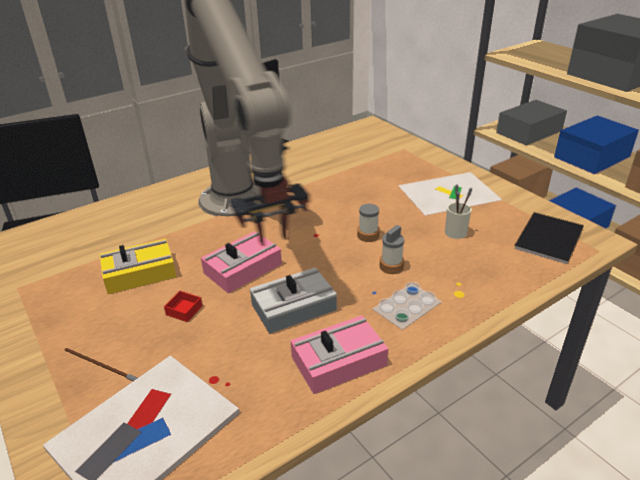

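The gripper is above and behind the mixer, with its fingers at about (262,235) and (287,230). The shutter fin is at (291,284). Next I'll centre over the fin.

Call:
{"api": "move_arm", "payload": {
  "slide": [
    [0.9, -1.3, 2.5],
    [0.9, -1.3, 2.5],
    [0, 0, 2.5],
    [0, 0, 0]
  ],
  "rotation": [
    [0, 0, -2],
    [0, 0.8, 0],
    [0, 0, 0],
    [0, 0, 0]
  ],
  "fingers": [5, 5, 5, 5]
}}

```text
t: 2.07
position: [607.5, -121.7, 135.9]
orientation: [0.998, -0.063, 0.004, -0.006]
ft_force: [-0.1, -0.8, -0.1]
gripper_width: 50.2
```

```bash
python3 -c "
from h import *
go([597,-139,74],-8.5)
out=[]
for n in('scene','top'):
  f=grab(n)
  s=manip.state();p=s['position'];u,v=proj(f,p);print(n,u,v)
  u,v=int(u),int(v)
  i=cv2.cvtColor(f['img'],cv2.COLOR_RGB2BGR)[v-40:v+40,u-45:u+45];out.append(cv2.resize(i,None,fx=4.4,fy=4.4,interpolation=cv2.INTER_CUBIC))
cv2.imwrite('pics/c5.png',np.hstack(out))"
```

```text
t 2.07 pos [ 607.5 -121.7  135.9] yaw -7.27 z [ 0.0085  0.0115 -0.9999] w 50.2 F [-0.11 -0.79 -0.09] M [0.03 0.09 0.07] j [ 0.23  0.48 -0.17  1.77  0.09  0.89 -1.67]
tool slide cm [-0.86  1.93  6.16] rows 1.5617124909563365
rotvec deg [-0.72 -0.39  1.24]
scene 298.3331184251136 264.93847407155926
top 368.0629370424805 208.7729419745439
```

View pics/c5.png

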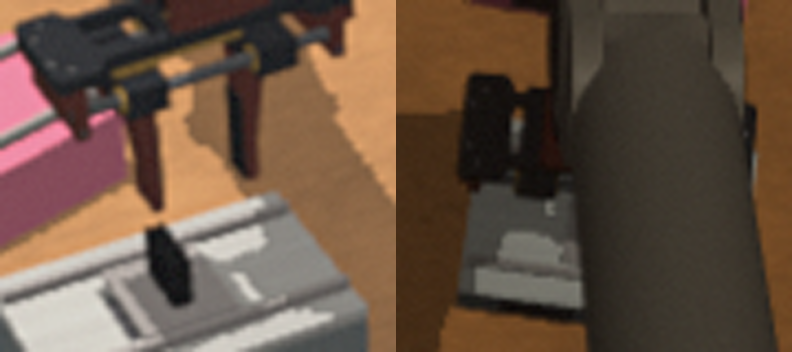

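Both fingertips are clear above the fin, which stands about 20 mm to their −y side. I'll correct for that.

Call:
{"api": "move_arm", "payload": {
  "slide": [
    [-0.8, 1.9, 0],
    [0, 0, 0],
    [0, 0, 0]
  ],
  "rotation": [
    [-0.7, -0.4, 1.2],
    [0, 0, 0],
    [0, 0, 0]
  ],
  "fingers": [5, 5, 5]
}}

```text
t: 2.42
position: [599.9, -144.7, 144.4]
orientation: [0.997, -0.077, 0.005, 0.001]
ft_force: [0.2, 1.2, 0.3]
gripper_width: 50.3
```

```bash
python3 -c "
from h import *
go([597,-139,74],-8.5)
out=[]
for n in('scene',):
  f=grab(n)
  s=manip.state();p=s['position'];u,v=proj(f,p);print(n,u,v)
  u,v=int(u),int(v)
  i=cv2.cvtColor(f['img'],cv2.COLOR_RGB2BGR)[v-40:v+40,u-45:u+45];out.append(cv2.resize(i,None,fx=7,fy=7,interpolation=cv2.INTER_CUBIC))
cv2.imwrite('pics/c6.png',np.hstack(out))"
```

```text
t 2.42 pos [ 599.9 -144.7  144.4] yaw -8.83 z [ 0.0099 -0.0034 -0.9999] w 50.3 F [0.2  1.18 0.31] M [ 0.05 -0.05  0.06] j [ 0.25  0.46 -0.16  1.77  0.09  0.9  -1.67]
tool slide cm [-0.45 -0.53  7.03] rows 1.6949488855077868
rotvec deg [ 0.11 -0.59 -0.33]
scene 288.1168835253397 264.7150689131344
```

View pics/c6.png

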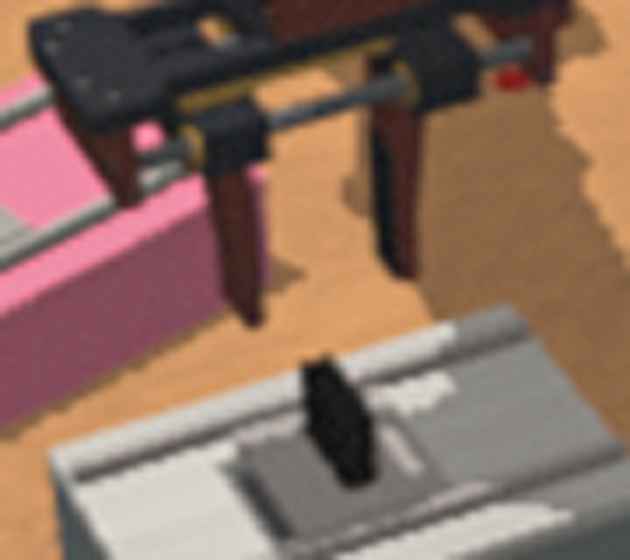

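The fin, at about (335,370) in the crop, lies between the fingertips at (245,320) and (405,275). Descending.

Call:
{"api": "move_arm", "payload": {
  "slide": [
    [-0.3, -0.4, 1.5],
    [0, 0, 1.5],
    [0, 0, 1.5],
    [0, 0, 1],
    [0, 0, 0.5],
    [0, 0, 0]
  ],
  "rotation": [
    [0, -0.6, 0],
    [0, 0, 0],
    [0, 0, 0],
    [0, 0, 0],
    [0, 0, 0],
    [0, 0, 0]
  ],
  "fingers": [5, 5, 5, 5, 5, 5]
}}

```text
t: 2.97
position: [598.7, -141.9, 83.0]
orientation: [0.997, -0.079, 0.002, 0.001]
ft_force: [-0.8, 0.2, 0.6]
gripper_width: 49.6
```

```bash
python3 -c "
from h import *
go([597,-139,75],-8.5)
out=[]
for n in('scene',):
  f=grab(n)
  s=manip.state();p=s['position'];u,v=proj(f,p);print(n,u,v)
  u,v=int(u),int(v)
  i=cv2.cvtColor(f['img'],cv2.COLOR_RGB2BGR)[v-40:v+40,u-45:u+45];out.append(cv2.resize(i,None,fx=7,fy=7,interpolation=cv2.INTER_CUBIC))
cv2.imwrite('pics/c7.png',np.hstack(out))"
```

```text
t 2.97 pos [ 598.7 -141.9   83. ] yaw -9.04 z [ 0.0039 -0.0031 -1.    ] w 49.6 F [-0.85  0.18  0.61] M [0.02 0.05 0.04] j [ 0.24  0.54 -0.15  1.81  0.11  0.79 -1.69]
tool slide cm [-0.22 -0.26  0.8 ] rows 0.20886452066353425
rotvec deg [ 0.14 -0.24 -0.54]
scene 290.55063394660993 282.94763618564866
```

View pics/c7.png

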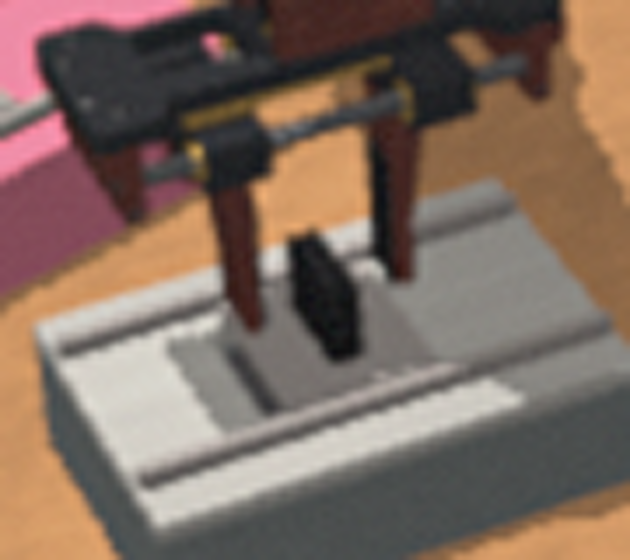

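Call:
{"api": "move_arm", "payload": {
  "slide": [
    [0, 0, 0.6],
    [0, 0, 0],
    [0, 0, 0],
    [0, 0, 0],
    [0, 0, 0],
    [0, 0, 0],
    [0, 0, 0],
    [0, 0, 0]
  ],
  "rotation": [
    [0, 0, -0.5],
    [0, 0, 0],
    [0, 0, 0],
    [0, 0, 0],
    [0, 0, 0],
    [0, 0, 0],
    [0, 0, 0],
    [0, 0, 0]
  ],
  "fingers": [5, 5, 0.8, 0.8, 0.8, 0.8, 0.8, 0.8],
  "force": 15
}}

```text
t: 3.68
position: [601.1, -142.0, 79.8]
orientation: [0.997, -0.074, 0.005, 0.002]
ft_force: [0.7, 0.5, -2.6]
gripper_width: 13.7
```

```bash
python3 -c "
from h import *
go([597,-139,75],-8.5)"
```

```text
t 3.68 pos [ 601.1 -142.    79.8] yaw -8.49 z [ 0.009  -0.0037 -1.    ] w 13.7 F [ 0.68  0.47 -2.55] M [ 0.06  0.08 -0.16] j [ 0.24  0.55 -0.15  1.81  0.12  0.78 -1.69]
tool slide cm [-0.46 -0.23  0.47] rows 0.16760377583142919
rotvec deg [ 0.14 -0.54  0.01]
```

Call:
{"api": "move_arm", "payload": {
  "slide": [
    [0, -0.7, 0],
    [0, -0.7, 0],
    [0, -0.7, 0],
    [0, -0.7, 0],
    [0, -0.5, 0],
    [0, -0.3, 0]
  ],
  "rotation": [
    [0, 0, 0],
    [0, 0, 0],
    [0, 0, 0],
    [0, 0, 0],
    [0, 0, 0],
    [0, 0, 0]
  ],
  "fingers": [0.8, 0.8, 0.8, 0.8, 0.8, 0.8]
}}

```text
t: 4.18
position: [606.7, -105.9, 79.8]
orientation: [0.997, -0.075, 0.005, 0.003]
ft_force: [0.7, -2.3, -0.2]
gripper_width: 14.1
```

```bash
python3 -c "
from h import *
go([597,-139,80],-8.5)"
```

```text
t 4.18 pos [ 606.7 -105.9   79.8] yaw -8.65 z [ 0.0091 -0.0066 -0.9999] w 14.1 F [ 0.69 -2.32 -0.18] M [-0.3   0.   -0.06] j [ 0.18  0.54 -0.15  1.82  0.12  0.78 -1.75]
tool slide cm [-0.46  3.42 -0.01] rows 0.8271966052431092
rotvec deg [ 0.3  -0.57 -0.15]
```

Call:
{"api": "move_arm", "payload": {
  "slide": [
    [0, -0.5, 0],
    [0, -0.5, 0],
    [0, -0.5, 0],
    [0, -0.5, 0],
    [0, -0.5, 0],
    [0, -0.5, 0],
    [0, -0.5, 0],
    [0, -0.5, 0]
  ],
  "rotation": [
    [0, 0, 0],
    [0, 0, 0],
    [0, 0, 0],
    [0, 0, 0],
    [0, 0, 0],
    [0, 0, 0],
    [0, 0, 0],
    [0, 0, 0]
  ],
  "fingers": [0.8, 0.8, 0.8, 0.8, 0.8, 0.8, 0.8, 0.8]
}}

```text
t: 4.85
position: [608.6, -94.7, 79.6]
orientation: [0.996, -0.085, 0.002, 0.021]
ft_force: [-2.0, -12.1, 1.9]
gripper_width: 14.8
```

```bash
python3 -c "
from h import *
go([597,-139,80],-8.5)"
```

```text
t 4.85 pos [608.6 -94.7  79.6] yaw -9.72 z [ 0.0013 -0.0414 -0.9991] w 14.8 F [ -1.97 -12.08   1.9 ] M [-2.35  0.29  0.17] j [ 0.12  0.54 -0.13  1.82  0.15  0.79 -1.83]
tool slide cm [-0.39  4.56  0.14] rows 1.0971261100328078
rotvec deg [ 2.33 -0.45 -1.23]
```

Call:
{"api": "move_arm", "payload": {
  "slide": [
    [0, 0.1, 0],
    [0, 0, 0],
    [0, 0, 0],
    [0, 0, 0],
    [0, 0, -1.5],
    [0, 0, -3],
    [0, 0, -3],
    [0, 0, -2],
    [0, 0, 0]
  ],
  "rotation": [
    [0, 0, 0],
    [0, 0, 0],
    [0, 0, 0],
    [0, 0, 0],
    [0, 0, 0],
    [2.3, 0, 0],
    [0, 0, 0],
    [0, 0, 0],
    [0, 0, 0]
  ],
  "fingers": [0.8, 5, 5, 5, 5, 5, 5, 5, 5]
}}

```text
t: 5.6
position: [606.8, -85.9, 176.0]
orientation: [0.997, -0.081, 0.001, -0.003]
ft_force: [-0.2, 0.3, -0.1]
gripper_width: 49.8
```

```bash
python3 -c "
from h import *
go([619,185,210],100)"
```

```text
t 5.60 pos [606.8 -85.9 176. ] yaw -9.29 z [ 0.0028  0.0063 -1.    ] w 49.8 F [-0.15  0.32 -0.07] M [ 0.02 -0.02  0.01] j [ 0.17  0.43 -0.17  1.75  0.08  0.97 -1.76]
tool slide cm [ -3.17 -26.95  -3.23] rows 6.553772777320168
rotvec deg [  -0.16   -0.43 -109.29]
```

Call:
{"api": "move_arm", "payload": {
  "slide": [
    [0, -2, -1.2],
    [-0.7, -3, -1.2],
    [-0.7, -3, -1],
    [-0.7, -3, 0],
    [-0.7, -3, 0],
    [0, -3, 0],
    [0, -3, 0],
    [0, -2, 0],
    [0, 0, 0]
  ],
  "rotation": [
    [0, 0, 0],
    [0, 0, 0],
    [0, 0, 0],
    [0, 0, 0],
    [0, 0, 0],
    [0, 0, 0],
    [0, 0, 0],
    [0, 0, 0],
    [0, 0, 0]
  ],
  "fingers": [5, 5, 5, 5, 5, 5, 5, 5, 5]
}}

```text
t: 6.35
position: [612.2, 148.7, 208.3]
orientation: [0.997, -0.081, -0.0, -0.005]
ft_force: [0.1, 0.9, -0.1]
gripper_width: 50.2
```

Call:
{"api": "move_arm", "payload": {
  "slide": [
    [0, 0, 0],
    [0, 0, 0],
    [0, 0, 0],
    [0, 0, 0],
    [0, 0, 0],
    [0, 0, 0],
    [0, 0, 0],
    [0, 0, 0],
    [0, 0, 0],
    [0, 0, 0],
    [0, 0, 0],
    [0, 0, 0],
    [0, 0, 0],
    [0, 0, 0],
    [0, 0, 0],
    [0, 0, 0]
  ],
  "rotation": [
    [0, 0, -7],
    [0, 0, -7],
    [0, 0, -7],
    [0, 0, -7],
    [0, 0, -7],
    [0, 0, -7],
    [0, 0, -7],
    [0, 0, -7],
    [0, 0, -7],
    [0, 0, -7],
    [0, 0, -7],
    [0, 0, -7],
    [0, 0, -7],
    [0, 0, -7],
    [0, 0, -4],
    [0, 0, 0]
  ],
  "fingers": [5, 5, 5, 5, 5, 5, 5, 5, 5, 5, 5, 5, 5, 5, 5, 5]
}}

```text
t: 7.68
position: [603.2, 141.1, 192.7]
orientation: [0.673, 0.739, -0.006, -0.009]
ft_force: [-0.1, -0.4, -0.2]
gripper_width: 50.3
```

```bash
python3 -c "
from h import *
go([619,185,170],100)
f=grab('top');save(f,'pics/t2.png')
f=grab('scene');save(f,'pics/s2.png')"
```

```text
t 7.68 pos [603.2 141.1 192.7] yaw 95.36 z [-0.0202  0.0031 -0.9998] w 50.3 F [-0.15 -0.36 -0.24] M [-0.08 -0.11  0.02] j [ 0.13  0.5  -0.62  1.68  0.3   1.09 -0.49]
tool slide cm [4.21 2.03 2.25] rows 1.244882577710185
rotvec deg [-1.13 -0.33 -4.63]
```

View pics/s2.png

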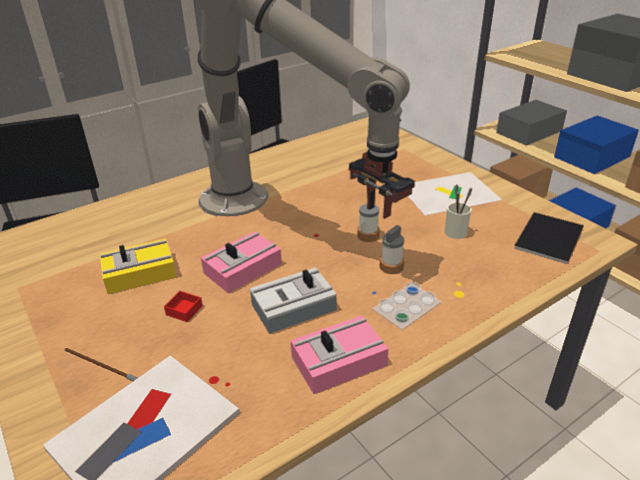

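View pics/t2.png

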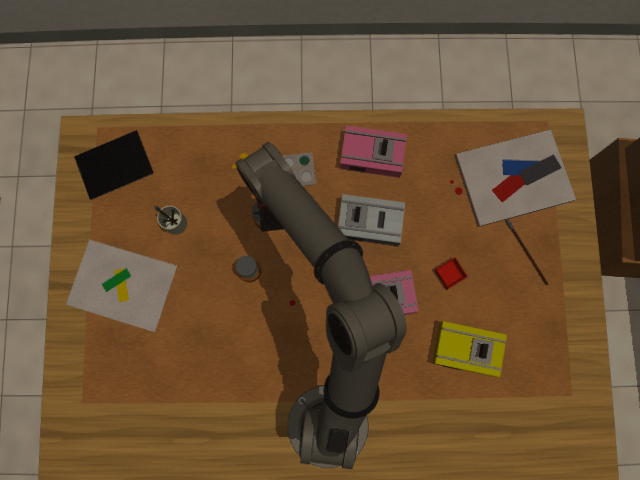

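The shutter is at the far end and the slot is open, at (382,219) in the top view and (282,294) in the scene view. I'll measure the slot centre and zoom in on the shutter and jar.

```bash
python3 - <<'E'
from h import *
import pickle
go([619,185,170],100)
a=grab('top');b=grab('scene')
pickle.dump((a,b),open('p2.pkl','wb'))
def crop(f,x,y,w,h,s): return cv2.convertScaleAbs(cv2.resize(cv2.cvtColor(f["img"][y:y+h,x:x+w],cv2.COLOR_RGB2BGR),None,fx=s,fy=s,interpolation=cv2.INTER_CUBIC),alpha=1.3)
cv2.imwrite('pics/c8.png',np.hstack([crop(a,335,190,40*2-5,60,6)[:,:],crop(b,255,262,58,60,6)]))
def slot(f,x,y,w,h,thr):
    g=cv2.cvtColor(f["img"],cv2.COLOR_RGB2GRAY)[y:y+h,x:x+w].astype(float)
    bg=np.percentile(g,70);wt=np.clip((bg-15-g),0,None);
    print(g.astype(int))
    vv,uu=np.mgrid[y:y+h,x:x+w];u,v=(wt*uu).sum()/wt.sum(),(wt*vv).sum()/wt.sum()
    print(u,v,onz(f,u,v,60),onz(f,u,v,52))
slot(a,374,207,17,26,0);slot(b,272,285,22,20,0)
E
```

```text
t 7.78 pos [603.3 141.1 192.9] yaw 95.06 z [-0.0201  0.0029 -0.9998] w 50.3 F [ 0.6   0.48 -0.61] M [-0.05 -0.08  0.02] j [ 0.13  0.5  -0.62  1.68  0.3   1.09 -0.49]
tool slide cm [4.22 2.   2.27] rows 1.2452918968609608
rotvec deg [-1.12 -0.32 -4.93]
[[114 114 103  99  99  90  73  75  73  72  72  73  72  81  82  84  84]
 [115 116 116 114 114 115 115 116 115 115 103  84  75  71  69  77  72]
 [118 118 118 118 118 118 119 117 118 118 114 115 117 115 117 118 116]
 [117 119 119 119 119 111 108 110 108 116 117 117 117 118 118 118 117]
 [118 117 118 118 114  75  66  74  76  90  96 107 119 120 118 119 119]
 [119 117 119 118 113  56  39  36  34  39  36  90 117 120 121 120 120]
 [118 120 120 120 110  57  39  41  42  39  32 104 119 120 120 120 121]
 [120 118 121 120  95  51  40  41  41  28  30 106 119 119 119 120 119]
 [120 117 118 118  88  51  40  40  41  31  36 107 119 120 120 118 120]
 [117 118 117 117  82  47  42  40  41  31  38 108 120 121 120 121 120]
 [116 117 117 117  78  47  40  40  41  30  49 110 118 120 120 119 121]
 [118 118 120 117  70  44  40  39  41  28  57 109 118 116 118 120 1
[... 2410 characters left out ...]
216 214 209 205]
 [211 212 212 213 213 215 216 219 199 140  94  89  91  87  83 103 157 196
  206 200 191 188]
 [213 213 214 214 214 214 215 218 215 183 127  95 107 129 157 180 184 188
  191 175 155 144]
 [215 214 214 214 215 214 215 216 219 213 183 159 180 183 186 193 178 157
  146 121 105  97]
 [213 213 214 215 215 215 216 217 214 210 196 185 191 179 156 146 122 106
   98  93 100 110]
 [213 214 216 216 216 212 209 200 193 190 176 157 146 123 105  98  91  94
  118 164 191 192]
 [214 216 211 204 203 193 189 175 156 143 122 106  97  91  96 105 137 177
  196 206 217 213]]
282.37166811674444 295.5116665348414 [ 604.06444325 -171.32579402   60.        ] [ 595.87058453 -166.80396317   52.        ]
```

View pics/c8.png

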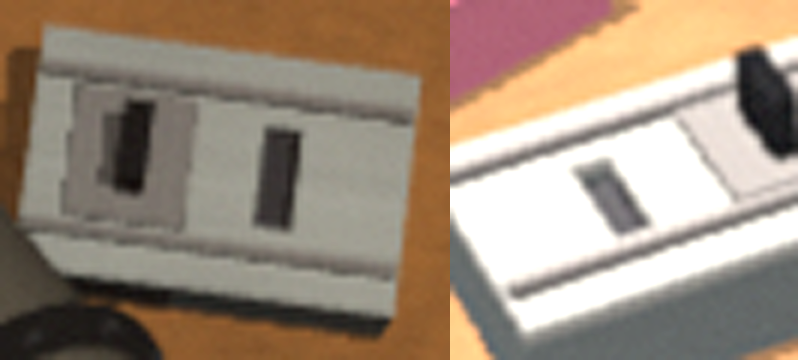

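Call:
{"api": "move_arm", "payload": {
  "slide": [
    [1.5, 0.8, 0],
    [1.5, 0.8, 0],
    [1.0, 0.2, 0],
    [0, 0, 0],
    [0, 0, 0]
  ],
  "rotation": [
    [-1.1, 0, -4.5],
    [0, 0, 0],
    [0, 0, 0],
    [0, 0, 0],
    [0, 0, 0]
  ],
  "fingers": [5, 5, 5, 5, 5]
}}

```text
t: 8.3
position: [616.3, 183.9, 193.3]
orientation: [0.647, 0.762, 0.002, -0.001]
ft_force: [0.0, -1.6, -0.8]
gripper_width: 49.9
```

```bash
cat > v.py <<'E'
from h import *
import sys
def view(p,n='scene',s=7,dv=0,P=None):
    f=grab(n);q=manip.state()['position'] if P is None else P
    u,v=proj(f,q);print('tcp px',u,v);u,v=int(u),int(v)+dv
    i=cv2.cvtColor(f['img'],cv2.COLOR_RGB2BGR)[v-40:v+40,u-45:u+45]
    cv2.imwrite(p,cv2.resize(i,None,fx=s,fy=s,interpolation=cv2.INTER_CUBIC))
    print('origin',u-45,v-40);return f
E
python3 -c "
from v import *
go([619,185,106],100)
view('pics/c9.png')"
```

```text
t 8.30 pos [616.3 183.9 193.3] yaw 99.33 z [ 8.0e-04  4.1e-03 -1.0e+00] w 49.9 F [ 0.01 -1.59 -0.8 ] M [-0.01 -0.1   0.02] j [ 0.06  0.53 -0.63  1.63  0.34  1.09 -0.49]
tool slide cm [0.03 0.27 8.73] rows 2.093618017334097
rotvec deg [ 0.09 -0.22 -0.67]
tcp px 394.19137915221927 208.4874585007479
origin 349 168
```

View pics/c9.png

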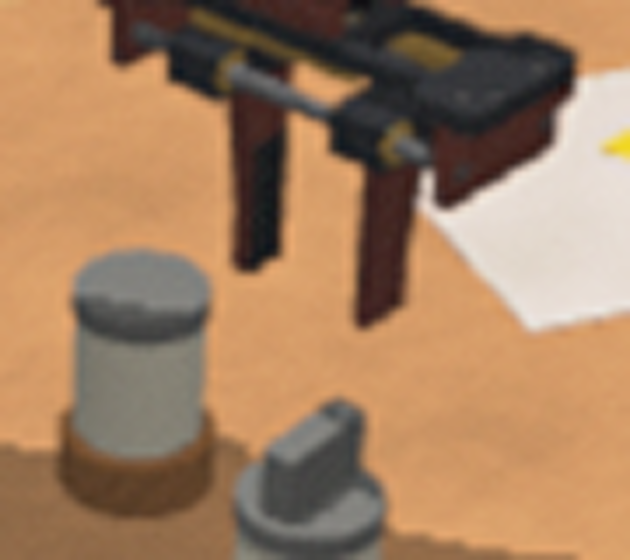

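```bash
python3 -c "
from h import *
import pickle
a,b=pickle.load(open('p2.pkl','rb'))
print(proj(b,[618.8,185.3,132]),proj(b,[616.3,183.9,193.3]),proj(b,[616.3,183.9,132]),proj(b,[598.3,-168,60]))"
```

```text
(np.float64(393.97827052854143), np.float64(227.74509536973383)) (np.float64(394.1853729335539), np.float64(208.5409437158838)) (np.float64(392.9881692884344), np.float64(227.50990313443543)) (np.float64(282.28632617757114), np.float64(293.8141967406485))
```

Call:
{"api": "move_arm", "payload": {
  "slide": [
    [0, 0.2, 1],
    [0, 0, 1.5],
    [0, 0, 1.5],
    [0, 0, 1],
    [0, 0, 0.5],
    [0, 0, 0]
  ],
  "rotation": [
    [0, 0, -0.7],
    [0, 0, 0],
    [0, 0, 0],
    [0, 0, 0],
    [0, 0, 0],
    [0, 0, 0]
  ],
  "fingers": [5, 5, 5, 5, 5, 5]
}}

```text
t: 8.85
position: [618.7, 179.9, 134.0]
orientation: [0.644, 0.765, 0.001, 0.0]
ft_force: [0.8, -0.8, 0.2]
gripper_width: 50.0
```

```bash
python3 -c "
from v import *
go([619,185,106],100)
view('pics/c10.png')"
```

```text
t 8.85 pos [618.7 179.9 134. ] yaw 99.89 z [ 0.0014  0.0013 -1.    ] w 50.0 F [ 0.78 -0.76  0.23] M [-0.01 -0.1   0.01] j [ 0.05  0.59 -0.6   1.68  0.39  0.99 -0.52]
tool slide cm [0.49 0.11 2.8 ] rows 0.6823675682510422
rotvec deg [ 0.09 -0.06 -0.11]
tcp px 392.57036619328926 227.6685084246741
origin 347 187
```

View pics/c10.png

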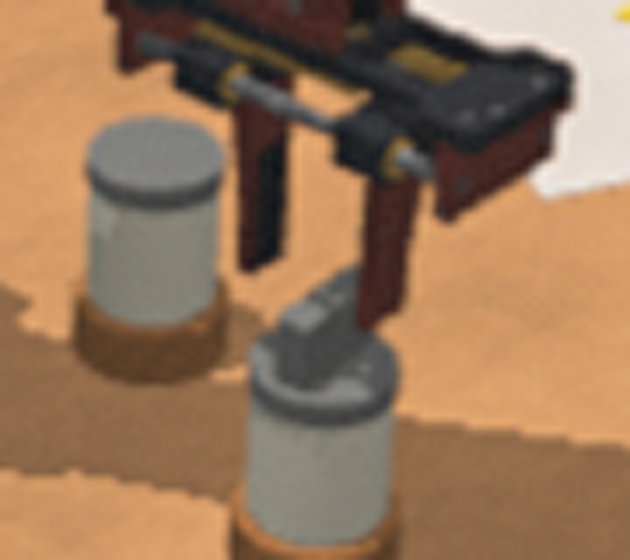

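The bar, at about (320,300), is centred between the fingertips at (262,265) and (380,325). I'll descend and pinch.

Call:
{"api": "move_arm", "payload": {
  "slide": [
    [0.4, 0.1, 0.9],
    [0, 0, 0.9],
    [0, 0, 0.7],
    [0, 0, 0],
    [0, 0, 0]
  ],
  "rotation": [
    [0, 0, 0],
    [0, 0, 0],
    [0, 0, 0],
    [0, 0, 0],
    [0, 0, 0]
  ],
  "fingers": [5, 5, 5, 5, 5]
}}

```text
t: 9.32
position: [620.5, 184.9, 108.6]
orientation: [0.644, 0.765, 0.002, 0.001]
ft_force: [-0.7, 0.2, 0.1]
gripper_width: 50.1
```

```bash
python3 -c "
from v import *
go([619,185,106],100)"
```

```text
t 9.32 pos [620.5 184.9 108.6] yaw 99.87 z [ 0.0045  0.0024 -1.    ] w 50.1 F [-0.71  0.18  0.13] M [-0.04 -0.06 -0.01] j [ 0.03  0.62 -0.59  1.69  0.41  0.95 -0.54]
tool slide cm [ 0.03 -0.15  0.26] rows 0.07242623056636452
rotvec deg [ 0.28 -0.09 -0.13]
```

Call:
{"api": "move_arm", "payload": {
  "slide": [
    [0, 0, 0.2],
    [0, 0, 0],
    [0, 0, 0],
    [0, 0, 0],
    [0, 0, 0],
    [0, 0, 0],
    [0, 0, 0],
    [0, 0, 0],
    [0, 0, 0]
  ],
  "rotation": [
    [0, 0, 0],
    [0, 0, 0],
    [0, 0, 0],
    [0, 0, 0],
    [0, 0, 0],
    [0, 0, 0],
    [0, 0, 0],
    [0, 0, 0],
    [0, 0, 0]
  ],
  "fingers": [4, 3, 2, 1, 1, 1, 1, 1, 1],
  "force": 45
}}

```text
t: 10.07
position: [621.0, 185.2, 107.5]
orientation: [0.644, 0.765, 0.003, 0.001]
ft_force: [0.1, -0.7, -2.0]
gripper_width: 16.0
```

```bash
python3 -c "
from v import *
go([619,185,106],100)"
```

```text
t 10.07 pos [621.  185.2 107.5] yaw 99.87 z [ 0.006   0.0029 -1.    ] w 16.0 F [ 0.11 -0.72 -2.03] M [-0.02 -0.1  -0.03] j [ 0.03  0.62 -0.59  1.69  0.41  0.94 -0.54]
tool slide cm [ 0.01 -0.2   0.14] rows 0.059998160998996415
rotvec deg [ 0.37 -0.11 -0.13]
```

Call:
{"api": "move_arm", "payload": {
  "slide": [
    [0, 0, -0.5],
    [0, 0, -1],
    [0, 0, -1.5],
    [0, 0, -2],
    [0, 0, -2],
    [0, 0, -2],
    [0, 0, -2],
    [0, 0, -1.2],
    [0, 0, 0],
    [0, 0, 0]
  ],
  "rotation": [
    [0, 0, 0],
    [0, 0, 0],
    [0, 0, 0],
    [0, 0, 0],
    [0, 0, 0],
    [0, 0, 0],
    [0, 0, 0],
    [0, 0, 0],
    [0, 0, 0],
    [0, 0, 0]
  ],
  "fingers": [1, 1, 1, 1, 1, 1, 1, 1, 1, 1]
}}

```text
t: 10.9
position: [618.4, 184.3, 238.4]
orientation: [0.643, 0.766, 0.002, 0.001]
ft_force: [0.8, -0.0, -2.7]
gripper_width: 16.0
```

```bash
python3 -c "
from v import *
go([598.3,-168.3,230],171.5)
view('pics/c11.png',dv=20)"
```

```text
t 10.90 pos [618.4 184.3 238.4] yaw 99.93 z [ 0.0029  0.0017 -1.    ] w 16.0 F [ 0.78 -0.01 -2.69] M [-0.04  0.01 -0.  ] j [ 0.07  0.49 -0.64  1.58  0.31  1.17 -0.46]
tool slide cm [-34.38  -8.06   0.77] rows 8.471299423730986
rotvec deg [ 2.000e-01  6.000e-02 -7.157e+01]
tcp px 395.7658045921048 194.33144360113315
origin 350 174
```

View pics/c11.png

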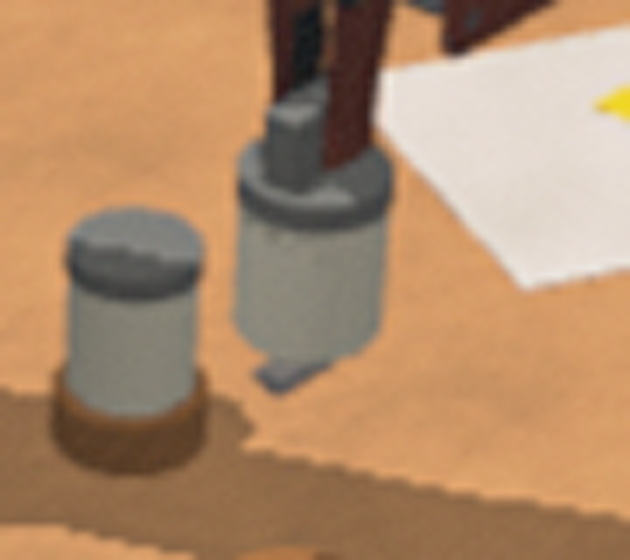

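The jar is held upright, with its foot clear at (290,370). I'll rotate it to the slot's direction, then carry it over.

Call:
{"api": "move_arm", "payload": {
  "slide": [
    [0, 0, 0],
    [0, 0, 0],
    [0, 0, 0],
    [0, 0, 0],
    [0, 0, 0],
    [0, 0, 0],
    [0, 0, 0],
    [0, 0, 0],
    [0, 0, 0],
    [0, 0, 0],
    [0, 0, 0],
    [0, 0, 0]
  ],
  "rotation": [
    [0, 0, -4],
    [0, 0, -6.5],
    [0, 0, -6.5],
    [0, 0, -6.5],
    [0, 0, -6.5],
    [0, 0, -6.5],
    [0, 0, -6.5],
    [0, 0, -6.5],
    [0, 0, -6.5],
    [0, 0, -6.5],
    [0, 0, -6],
    [0, 0, 0]
  ],
  "fingers": [1, 1, 1, 1, 1, 1, 1, 1, 1, 1, 1, 1]
}}

```text
t: 11.95
position: [610.2, 179.9, 219.3]
orientation: [0.07, 0.997, -0.004, -0.011]
ft_force: [0.2, 0.2, -2.6]
gripper_width: 15.8
```

```bash
python3 -c "
from v import *
go([598.3,-168.3,230],171.5)"
```

```text
t 11.95 pos [610.2 179.9 219.3] yaw 171.95 z [-0.0232 -0.0071 -0.9997] w 15.8 F [ 0.21  0.17 -2.58] M [ 0.07 -0.14  0.02] j [ 0.24  0.59 -0.91  1.59  0.48  1.23  0.67]
tool slide cm [ -3.67 -34.65  -0.8 ] rows 8.358150846144705
rotvec deg [-0.59 -1.26  0.46]
```

Call:
{"api": "move_arm", "payload": {
  "slide": [
    [0, -1.5, -1],
    [-0.4, -3, -0.6],
    [-0.4, -3.5, 0],
    [-0.4, -3.5, 0],
    [-0.4, -3.5, 0],
    [-0.4, -3.5, 0],
    [-0.4, -3.5, 0],
    [-0.4, -3.5, 0],
    [-0.4, -3, 0],
    [-0.3, -2, 0],
    [0, 0, 0],
    [0, 0, 0]
  ],
  "rotation": [
    [-0.6, -1.2, 0],
    [0, 0, 0],
    [0, 0, 0],
    [0, 0, 0],
    [0, 0, 0],
    [0, 0, 0],
    [0, 0, 0],
    [0, 0, 0],
    [0, 0, 0],
    [0, 0, 0],
    [0, 0, 0],
    [0, 0, 0]
  ],
  "fingers": [1, 1, 1, 1, 1, 1, 1, 1, 1, 1, 1, 1]
}}

```text
t: 12.95
position: [590.5, -140.7, 220.8]
orientation: [0.089, 0.996, 0.002, -0.01]
ft_force: [-0.7, 1.2, -2.5]
gripper_width: 15.7
```

```bash
python3 -c "
from v import *
go([598.3,-168.3,200],171.5)"
```

```text
t 12.95 pos [ 590.5 -140.7  220.8] yaw 169.78 z [-0.0202  0.0052 -0.9998] w 15.7 F [-0.67  1.15 -2.46] M [ 0.04 -0.18 -0.05] j [ 0.78  0.53 -0.89  1.67  0.43  1.18  1.17]
tool slide cm [-1.3  -2.58  2.05] rows 0.8503201136318358
rotvec deg [ 0.1  -1.19 -1.72]
```

Call:
{"api": "move_arm", "payload": {
  "slide": [
    [-0.6, -1.3, 0.5],
    [-0.6, -1.2, 0.5],
    [0, 0, 0],
    [0, 0, 0]
  ],
  "rotation": [
    [0, -1.2, -1.7],
    [0, 0, 0],
    [0, 0, 0],
    [0, 0, 0]
  ],
  "fingers": [1, 1, 1, 1]
}}

```text
t: 13.28
position: [597.7, -164.9, 208.3]
orientation: [0.076, 0.997, 0.002, -0.001]
ft_force: [0.5, 0.2, -1.3]
gripper_width: 15.5
```

```bash
python3 -c "
from v import *
go([598.3,-168.3,180],171.5)"
```

```text
t 13.28 pos [ 597.7 -164.9  208.3] yaw 171.27 z [-0.0024  0.0044 -1.    ] w 15.5 F [ 0.46  0.23 -1.31] M [ 0.06 -0.21  0.  ] j [ 0.8   0.55 -0.89  1.66  0.46  1.15  1.22]
tool slide cm [-0.12 -0.34  2.82] rows 0.6829926933513073
rotvec deg [ 0.23 -0.18 -0.23]
```

Call:
{"api": "move_arm", "payload": {
  "slide": [
    [-0.1, -0.3, 1],
    [0, 0, 1],
    [0, 0, 0.6],
    [0, 0, 0],
    [0, 0, 0]
  ],
  "rotation": [
    [0, 0, -0.2],
    [0, 0, 0],
    [0, 0, 0],
    [0, 0, 0],
    [0, 0, 0]
  ],
  "fingers": [1, 1, 1, 1, 1]
}}

```text
t: 13.7
position: [598.3, -163.2, 179.1]
orientation: [0.073, 0.997, 0.003, -0.002]
ft_force: [-0.6, 0.5, -1.6]
gripper_width: 15.7
```

```bash
python3 -c "
from v import *
go([598.3,-168.3,170],171.5)
f=view('pics/c12.png',dv=20)
view('pics/c13.png',n='top')
print(proj(f,[598.3,-168.3,60]))
"
```

```text
t 13.70 pos [ 598.3 -163.2  179.1] yaw 171.66 z [-0.004   0.0068 -1.    ] w 15.7 F [-0.6   0.46 -1.59] M [ 0.1  -0.13 -0.01] j [ 0.79  0.58 -0.87  1.69  0.48  1.11  1.2 ]
tool slide cm [-0.07 -0.51  0.9 ] rows 0.24926124926923715
rotvec deg [ 0.35 -0.29  0.16]
tcp px 280.99468915709895 255.79170652247456
origin 235 235
tcp px 383.8111820279236 209.1178864313082
origin 338 169
(np.float64(282.1866398582604), np.float64(293.8597501240334))
```

View pics/c12.png

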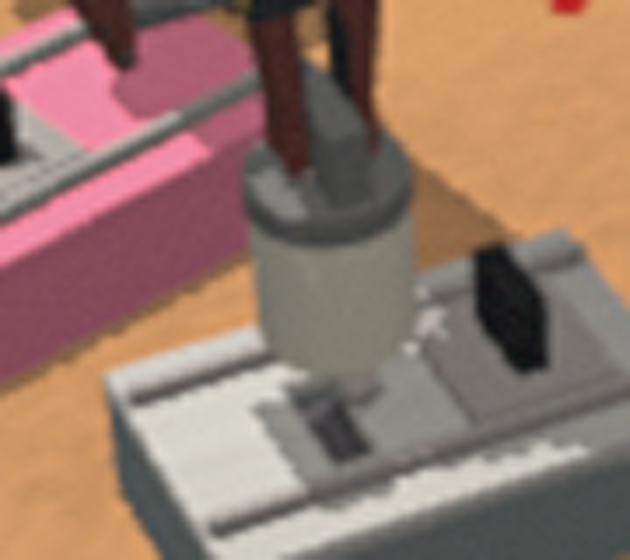

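View pics/c13.png

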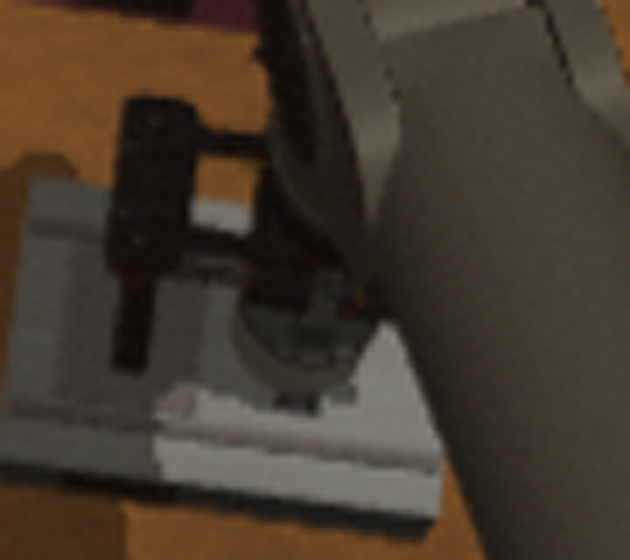

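The foot, at (345,390), hangs slightly to the +y side of the slot at (335,430). That matches the 5 mm residual, so I'll correct it.

Call:
{"api": "move_arm", "payload": {
  "slide": [
    [0, -0.5, 0.3],
    [0, 0, 0],
    [0, 0, 0],
    [0, 0, 0]
  ],
  "rotation": [
    [0.3, -0.3, 0],
    [0, 0, 0],
    [0, 0, 0],
    [0, 0, 0]
  ],
  "fingers": [1, 1, 1, 1]
}}

```text
t: 14.13
position: [598.3, -169.0, 177.3]
orientation: [0.073, 0.997, -0.0, 0.002]
ft_force: [-0.9, 0.1, -1.9]
gripper_width: 16.1
```

```bash
python3 -c "
from v import *
go([598.3,-168.3,168],171.5)
f=view('pics/c14.png',dv=20)
"
```

```text
t 14.13 pos [ 598.3 -169.   177.3] yaw 171.63 z [ 3.1e-03 -7.0e-04 -1.0e+00] w 16.1 F [-0.94  0.1  -1.91] M [ 0.03 -0.21  0.  ] j [ 0.79  0.58 -0.87  1.69  0.49  1.1   1.2 ]
tool slide cm [0.01 0.07 0.93] rows 0.22357809436644502
rotvec deg [-0.02  0.18  0.13]
tcp px 279.073521165679 257.19824968088875
origin 234 237
```

View pics/c14.png

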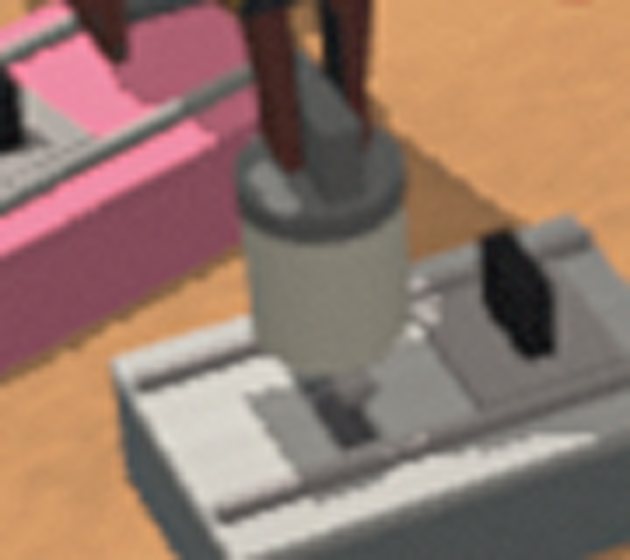

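```bash
python3 -c "
from v import *
f=grab('scene')
i=cv2.cvtColor(f['img'],cv2.COLOR_RGB2BGR)[280:306,264:300]
cv2.imwrite('pics/c15.png',cv2.convertScaleAbs(cv2.resize(i,None,fx=20,fy=20,interpolation=cv2.INTER_CUBIC),alpha=1.5))
ex=np.array([.989,-.148,0]);ey=np.array([.148,.989,0])
s=np.array([598.3,-168.3,60.]);j=np.array([598.3,-169,73.8])
for n,P in [('slot+-',s+25.5*ex-9*ey),('slot++',s+25.5*ex+9*ey),('slot-+',s-25.5*ex+9*ey),('slot--',s-25.5*ex-9*ey),('foot +-',j+23*ex-7*ey),('foot ++',j+23*ex+7*ey),('foot +-top',j+23*ex-7*ey+[0,0,12]),('foot ++top',j+23*ex+7*ey+[0,0,12])]:
  u,v=proj(f,P);print(n,round((u-264+.5)*20),round((v-280+.5)*20))
"
```

```text
slot+- 388 426
slot++ 519 382
slot-+ 360 152
slot-- 232 194
foot +- 384 328
foot ++ 486 294
foot +-top 378 255
foot ++top 481 221
```

View pics/c15.png

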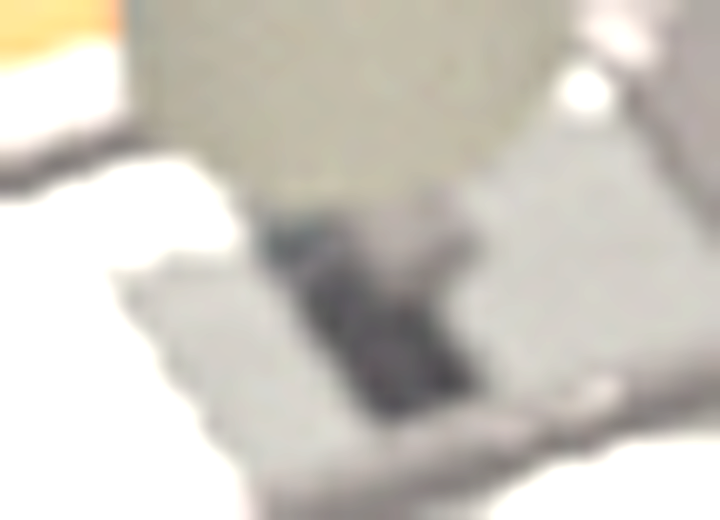

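The foot and slot line up within about 2 mm in this view, both showing the same camera offset of about 1 px. Lowering slowly.

Call:
{"api": "move_arm", "payload": {
  "slide": [
    [0, 0.05, 0.5],
    [0, 0, 0.5],
    [0, 0, 0.4],
    [0, 0, 0.3],
    [0, 0, 0]
  ],
  "rotation": [
    [0, 0.2, 0],
    [0, 0, 0],
    [0, 0, 0],
    [0, 0, 0],
    [0, 0, 0]
  ],
  "fingers": [1, 1, 1, 1, 1]
}}

```text
t: 14.65
position: [598.6, -168.2, 158.7]
orientation: [0.073, 0.997, -0.0, -0.0]
ft_force: [0.5, -0.8, -2.3]
gripper_width: 15.8
```

```bash
python3 -c "
from v import *
go([598.3,-168.3,150],171.5)
"
```

```text
t 14.65 pos [ 598.6 -168.2  158.7] yaw 171.64 z [-2.e-04 -0.e+00 -1.e+00] w 15.8 F [ 0.46 -0.81 -2.26] M [ 0.07 -0.08  0.01] j [ 0.78  0.6  -0.86  1.71  0.51  1.07  1.19]
tool slide cm [ 0.03 -0.01  0.87] rows 0.20836747282725812
rotvec deg [-0.   -0.01  0.14]
```

Call:
{"api": "move_arm", "payload": {
  "slide": [
    [0, 0, 0.4],
    [0, 0, 0.4],
    [0, 0, 0.3],
    [0, 0, 0.1],
    [0, 0, 0]
  ],
  "rotation": [
    [0, 0, 0],
    [0, 0, 0],
    [0, 0, 0],
    [0, 0, 0],
    [0, 0, 0]
  ],
  "fingers": [1, 1, 1, 1, 1]
}}

```text
t: 15.07
position: [599.1, -168.1, 146.4]
orientation: [0.073, 0.997, -0.0, 0.0]
ft_force: [-2.6, 0.4, 2.8]
gripper_width: 15.5
```

```bash
python3 -c "
from v import *
go([598.3,-168.3,142],171.5)
"
```

```text
t 15.07 pos [ 599.1 -168.1  146.4] yaw 171.63 z [ 4.e-04 -3.e-04 -1.e+00] w 15.5 F [-2.6   0.43  2.83] M [-0.    0.4  -0.03] j [ 0.78  0.61 -0.85  1.72  0.52  1.05  1.18]
tool slide cm [ 0.08 -0.03  0.44] rows 0.1062521956999363
rotvec deg [-0.02  0.02  0.13]
```

Call:
{"api": "move_arm", "payload": {
  "slide": [
    [0.05, 0, 0.3],
    [0, 0, 0.3],
    [0, 0, 0.3],
    [0, 0, 0.3],
    [0, 0, 0.3]
  ],
  "rotation": [
    [0, 0, 0],
    [0, 0, 0],
    [0, 0, 0],
    [0, 0, 0],
    [0, 0, 0]
  ],
  "fingers": [1, 1, 1, 1, 1]
}}

```text
t: 15.48
position: [603.5, -168.2, 140.5]
orientation: [0.073, 0.997, -0.002, 0.005]
ft_force: [-5.8, 0.8, 21.0]
gripper_width: 15.6
```

```bash
python3 -c "
from v import *
go([598.3,-168.3,142],171.5)
"
```

```text
t 15.48 pos [ 603.5 -168.2  140.5] yaw 171.59 z [ 0.0104 -0.0057 -0.9999] w 15.6 F [-5.75  0.84 20.98] M [-0.09  1.71  0.01] j [ 0.77  0.62 -0.84  1.72  0.54  1.03  1.16]
tool slide cm [ 0.51 -0.09 -0.15] rows 0.12990784865972696
rotvec deg [-0.24  0.64  0.09]
```

Call:
{"api": "move_arm", "payload": {
  "slide": [
    [0.4, 0, 0.05],
    [0.2, 0, 0.05],
    [0, 0, 0.1]
  ],
  "rotation": [
    [0, 0.6, 0],
    [0, 0, 0],
    [0, 0, 0]
  ],
  "fingers": [1, 1, 1]
}}

```text
t: 15.73
position: [602.3, -167.9, 143.2]
orientation: [0.073, 0.997, -0.003, 0.006]
ft_force: [-3.6, 1.0, 4.6]
gripper_width: 15.5
```

```bash
python3 -c "
from v import *
go([598.3,-168.3,141],171.5)
view('pics/c16.png',dv=20)
"
```

```text
t 15.73 pos [ 602.3 -167.9  143.2] yaw 171.57 z [ 0.0112 -0.0073 -0.9999] w 15.5 F [-3.64  1.01  4.6 ] M [0.13 1.08 0.01] j [ 0.77  0.62 -0.84  1.72  0.53  1.04  1.16]
tool slide cm [ 0.39 -0.1   0.22] rows 0.1102072798576377
rotvec deg [-0.32  0.7   0.07]
tcp px 281.13123920674866 268.9562632073939
origin 236 248
```

View pics/c16.png

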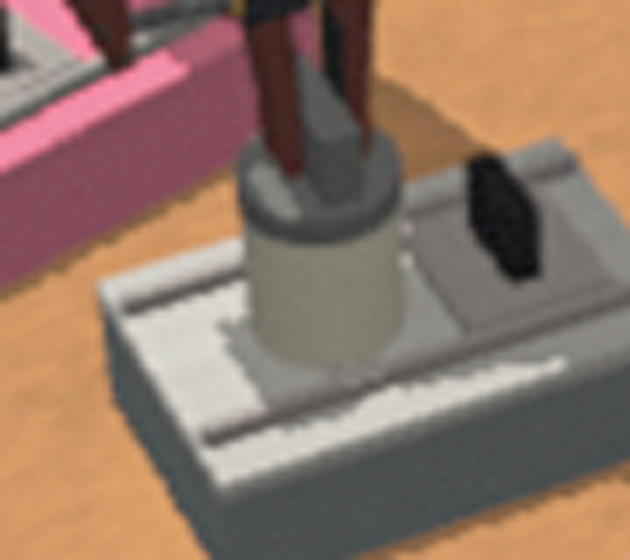

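Call:
{"api": "move_arm", "payload": {
  "slide": [
    [0.4, -0.05, 0.25],
    [0.4, 0, 0.3],
    [0.3, 0, 0.3]
  ],
  "rotation": [
    [-0.3, 0.7, 0],
    [0, 0.5, 0],
    [0, 0.3, 0]
  ],
  "fingers": [1, 1, 1]
}}

```text
t: 16.03
position: [600.4, -167.6, 140.6]
orientation: [0.074, 0.997, -0.0, 0.003]
ft_force: [-1.1, -1.1, 21.2]
gripper_width: 16.0
```

```bash
python3 -c "
from v import *
go([598.3,-168.3,141],171.5)
"
```

```text
t 16.03 pos [ 600.4 -167.6  140.6] yaw 171.57 z [ 6.2e-03 -8.0e-04 -1.0e+00] w 16.0 F [-1.11 -1.13 21.15] M [-0.39  0.08  0.01] j [ 0.77  0.62 -0.84  1.72  0.53  1.04  1.17]
tool slide cm [ 0.2  -0.1  -0.05] rows 0.05384729513956956
rotvec deg [0.01 0.36 0.07]
```

Pressed to the stop, with vertical force about 21 N and low side force. Now I'll turn clockwise, keeping the push on.

Call:
{"api": "move_arm", "payload": {
  "slide": [
    [0.2, -0.05, 0.25],
    [0.2, -0.07, 0.25],
    [0.18, -0.09, 0.25],
    [0.17, -0.1, 0.25]
  ],
  "rotation": [
    [0, 0.3, 4],
    [0, 0.2, 5],
    [0, 0.2, 5],
    [0, 0.2, 5]
  ],
  "fingers": [1, 1, 1, 1]
}}

```text
t: 16.37
position: [601.3, -168.9, 140.6]
orientation: [0.243, 0.97, 0.001, 0.005]
ft_force: [-3.7, -0.3, 15.6]
gripper_width: 15.7
```

```bash
python3 -c "
from v import *
go([599.3,-168.3,141],87)
"
```

```text
t 16.37 pos [ 601.3 -168.9  140.6] yaw 151.91 z [ 1.050e-02  1.000e-04 -9.999e-01] w 15.7 F [-3.66 -0.29 15.62] M [-0.14  0.75  0.11] j [ 0.73  0.59 -0.77  1.73  0.48  1.01  0.87]
tool slide cm [ 0.2  -0.04 -0.04] rows 0.05068790247942166
rotvec deg [ 0.55  0.3  64.91]
```

Call:
{"api": "move_arm", "payload": {
  "slide": [
    [0.22, -0.12, 0.28],
    [0.2, -0.15, 0.28],
    [0.18, -0.17, 0.28],
    [0.17, -0.2, 0.28],
    [0.15, -0.2, 0.28]
  ],
  "rotation": [
    [0.2, 0.4, 5],
    [0.2, 0.3, 5],
    [0.2, 0.3, 5],
    [0.2, 0.2, 5],
    [0.2, 0.2, 5]
  ],
  "fingers": [1, 1, 1, 1, 1]
}}

```text
t: 16.78
position: [601.0, -169.9, 140.6]
orientation: [0.456, 0.89, -0.0, 0.004]
ft_force: [-2.3, 0.0, 15.4]
gripper_width: 15.4
```

```bash
python3 -c "
from v import *
go([599.3,-168.3,141],87)
"
```

```text
t 16.78 pos [ 601.  -169.9  140.6] yaw 125.72 z [ 0.0075 -0.0041 -1.    ] w 15.4 F [-2.31  0.04 15.43] M [-0.16  0.54  0.15] j [ 0.66  0.56 -0.66  1.73  0.41  0.98  0.46]
tool slide cm [ 0.24 -0.05 -0.04] rows 0.05826654512736927
rotvec deg [ 0.35  0.35 38.72]
```

Call:
{"api": "move_arm", "payload": {
  "slide": [
    [0.2, -0.18, 0.28],
    [0.2, -0.2, 0.28],
    [0.18, -0.2, 0.28],
    [0.15, -0.22, 0.28],
    [0.12, -0.22, 0.28]
  ],
  "rotation": [
    [0.2, 0.3, 5],
    [0.2, 0.2, 5],
    [0.2, 0.2, 5],
    [0.2, 0.1, 5],
    [0.2, 0.1, 5]
  ],
  "fingers": [1, 1, 1, 1, 1]
}}

```text
t: 17.2
position: [599.8, -170.5, 140.6]
orientation: [0.646, 0.763, 0.0, 0.007]
ft_force: [-3.1, 0.7, 16.1]
gripper_width: 15.8
```

```bash
python3 -c "
from v import *
go([599.3,-168.3,141],87)
"
```

```text
t 17.20 pos [ 599.8 -170.5  140.6] yaw 99.51 z [ 0.0111 -0.0085 -0.9999] w 15.8 F [-3.15  0.69 16.08] M [-0.36  0.73  0.15] j [ 0.58  0.53 -0.56  1.74  0.35  0.95  0.06]
tool slide cm [ 0.22 -0.01 -0.05] rows 0.05453490339955323
rotvec deg [ 0.61  0.52 12.51]
```

Call:
{"api": "move_arm", "payload": {
  "slide": [
    [0.2, -0.15, 0.28],
    [0.18, -0.15, 0.28],
    [0.15, -0.15, 0.28]
  ],
  "rotation": [
    [0.5, 0.4, 5],
    [0.4, 0.3, 5],
    [0.3, 0.2, 4]
  ],
  "fingers": [1, 1, 1]
}}

```text
t: 17.45
position: [599.7, -170.2, 140.5]
orientation: [0.739, 0.674, -0.001, 0.002]
ft_force: [-7.2, -0.5, 20.6]
gripper_width: 15.7
```

```bash
python3 -c "
from v import *
go([599.3,-168.3,141],87)
"
```

```text
t 17.45 pos [ 599.7 -170.2  140.5] yaw 84.76 z [ 6.e-04 -4.e-03 -1.e+00] w 15.7 F [-7.23 -0.52 20.63] M [-0.36  2.02  0.44] j [ 0.54  0.53 -0.5   1.73  0.3   0.96 -0.17]
tool slide cm [ 0.18 -0.05 -0.05] rows 0.046756059299418735
rotvec deg [ 0.05  0.23 -2.24]
```

Call:
{"api": "move_arm", "payload": {
  "slide": [
    [0.1, -0.25, 0.28],
    [0.1, -0.25, 0.28],
    [0.1, -0.25, 0.28]
  ],
  "rotation": [
    [0, 0, 3],
    [0, 0, 3],
    [0, 0, 3]
  ],
  "fingers": [1, 1, 1]
}}

```text
t: 17.7
position: [598.5, -168.9, 140.6]
orientation: [0.79, 0.613, 0.001, 0.01]
ft_force: [-2.2, -3.3, 15.5]
gripper_width: 16.7
```

```bash
python3 -c "
from v import *
go([599.3,-168.3,141],87)
view('pics/c17.png',dv=20)
go([599.3,-168.3,141],87)
"
```

```text
t 17.70 pos [ 598.5 -168.9  140.6] yaw 75.64 z [ 0.0137 -0.0134 -0.9998] w 16.7 F [-2.17 -3.25 15.5 ] M [-1.12  0.62  1.19] j [ 0.51  0.51 -0.46  1.75  0.29  0.93 -0.32]
tool slide cm [ 0.08  0.06 -0.04] rows 0.025650566764860144
rotvec deg [  0.89   0.64 -11.36]
tcp px 280.0455103142667 269.1044637356171
origin 235 249
t 17.75 pos [ 598.4 -168.8  140.6] yaw 75.47 z [ 0.014  -0.0139 -0.9998] w 17.0 F [-2.   -2.94 15.13] M [-1.13  0.68  1.16] j [ 0.51  0.51 -0.46  1.75  0.29  0.93 -0.32]
tool slide cm [ 0.07  0.07 -0.04] rows 0.026473355398152217
rotvec deg [  0.92   0.67 -11.52]
```

View pics/c17.png

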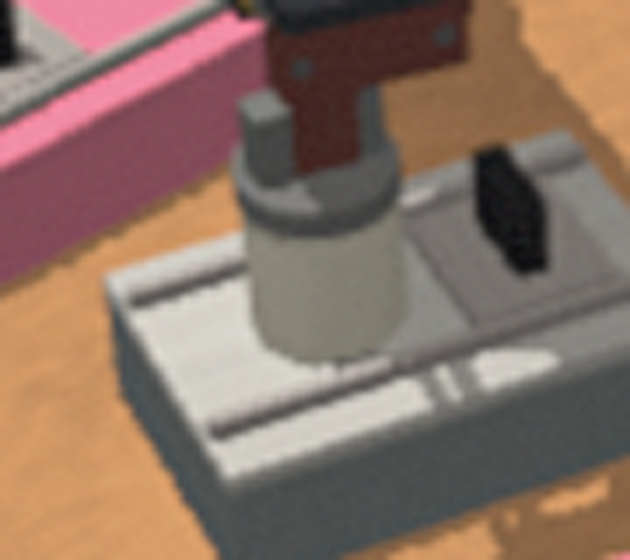

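The torque has reached 1.2 N m and the fingers are starting to twist on the bar, so I'm well past the stop. I'll back off to a moderate holding torque.

Call:
{"api": "move_arm", "payload": {
  "slide": [
    [0.05, -0.1, 0.3],
    [0.05, -0.1, 0.3],
    [0.05, -0.1, 0.3]
  ],
  "rotation": [
    [0.5, 0.5, -4],
    [0.3, 0.3, -3],
    [0.2, 0.2, 0]
  ],
  "fingers": [1, 1, 1]
}}

```text
t: 18.0
position: [600.1, -170.3, 140.4]
orientation: [0.749, 0.663, 0.002, 0.005]
ft_force: [-7.6, 0.7, 23.1]
gripper_width: 16.0
```

```bash
python3 -c "
from v import *
go([599.3,-168.3,141],84)
"
```

```text
t 18.00 pos [ 600.1 -170.3  140.4] yaw 83.03 z [ 0.01   -0.004  -0.9999] w 16.0 F [-7.57  0.69 23.12] M [-0.22  2.04  0.43] j [ 0.54  0.52 -0.49  1.74  0.3   0.94 -0.19]
tool slide cm [ 0.19 -0.11 -0.06] rows 0.05382283040250375
rotvec deg [ 0.59  0.17 -0.97]
```

Call:
{"api": "move_arm", "payload": {
  "slide": [
    [0.05, -0.15, 0.25],
    [0.05, -0.15, 0.25]
  ],
  "rotation": [
    [0, 0, 0.8],
    [0, 0, 0.8]
  ],
  "fingers": [1, 1]
}}

```text
t: 18.17
position: [599.2, -170.3, 140.5]
orientation: [0.757, 0.653, 0.003, 0.008]
ft_force: [-4.9, -1.2, 17.9]
gripper_width: 16.1
```

```bash
python3 -c "
from v import *
go([599.3,-168.3,141],84)
for k in range(8):
  f=grab('top');s=manip.state();print(s['t'],s['position'].round(1),s['ft_force'].round(1),s['torque'].round(2),s['gripper_width'].round(1))
save(f,'pics/t3.png')
view('pics/c18.png',dv=20)
go([599.3,-168.3,141],84)
"
```

```text
t 18.17 pos [ 599.2 -170.3  140.5] yaw 81.54 z [ 0.0142 -0.0083 -0.9999] w 16.1 F [-4.87 -1.2  17.91] M [-0.26  1.44  0.64] j [ 0.54  0.52 -0.49  1.75  0.3   0.94 -0.22]
tool slide cm [ 0.2  -0.02 -0.05] rows 0.05052789125474562
rotvec deg [ 0.87  0.37 -2.46]Traceback (most recent call last):
  File "<string>", line 5, in <module>
    f=grab('top');s=manip.state();print(s['t'],s['position'].round(1),s['ft_force'].round(1),s['torque'].round(2),s['gripper_width'].round(1))
                                                                                                                  ^^^^^^^^^^^^^^^^^^^^^^^^
AttributeError: 'float' object has no attribute 'round'
```

```bash
python3 -c "
from v import *
for k in range(12):
  f=grab('top');s=manip.state();print(round(s['t'],2),s['position'].round(1),s['ft_force'].round(1),s['torque'].round(2),round(s['gripper_width'],1))
save(f,'pics/t3.png')
view('pics/c18.png',dv=20)
go([599.3,-168.3,141],84)
"
```

```text
18.27 [ 599.2 -170.3  140.5] [-5.3 -1.1 17.9] [-0.31  1.46  0.62] 16.2
18.32 [ 599.2 -170.3  140.5] [-4.  -1.4 17.7] [-0.34  1.48  0.65] 16.0
18.37 [ 599.3 -170.3  140.5] [-4.3 -0.6 18.5] [-0.31  1.53  0.63] 15.8
18.42 [ 599.3 -170.3  140.5] [-3.8 -0.6 17.5] [-0.3   1.47  0.68] 16.2
18.47 [ 599.3 -170.3  140.5] [-4.8  0.3 18.9] [-0.27  1.52  0.64] 16.4
18.52 [ 599.3 -170.3  140.5] [-5.2  0.2 17.8] [-0.32  1.5   0.54] 15.7
18.57 [ 599.3 -170.3  140.5] [-5.  -0.5 19. ] [-0.26  1.52  0.66] 16.2
18.62 [ 599.3 -170.2  140.5] [-4.  -0.3 17.7] [-0.27  1.52  0.64] 15.9
18.67 [ 599.3 -170.2  140.5] [-4.3 -0.  17.9] [-0.3   1.51  0.64] 16.3
18.72 [ 599.2 -170.3  140.4] [-5.1 -1.1 17.7] [-0.32  1.48  0.64] 15.8
18.77 [ 599.3 -170.3  140.5] [-4.9 -1.7 17.9] [-0.31  1.49  0.64] 16.3
18.82 [ 599.3 -170.3  140.5] [-4.8 -0.9 17.4] [-0.35  1.48  0.62] 16.4
tcp px 279.73916927072514 269.532104398827
origin 234 249
t 18.87 pos [ 599.3 -170.3  140.5] yaw 81.59 z [ 0.0142 -0.0084 -0.9999] w 15.8 F [-5.64 -0.86 18.38] M [-0.34  1.48  0.65] j [ 0.54  0.52 -0.49  1.75  0.3   0.94 -0.22]
tool slide cm [ 0.19 -0.03 -0.05] rows 0.04877872650844728
rotvec deg [ 0.87  0.38 -2.41]
```

View pics/c18.png

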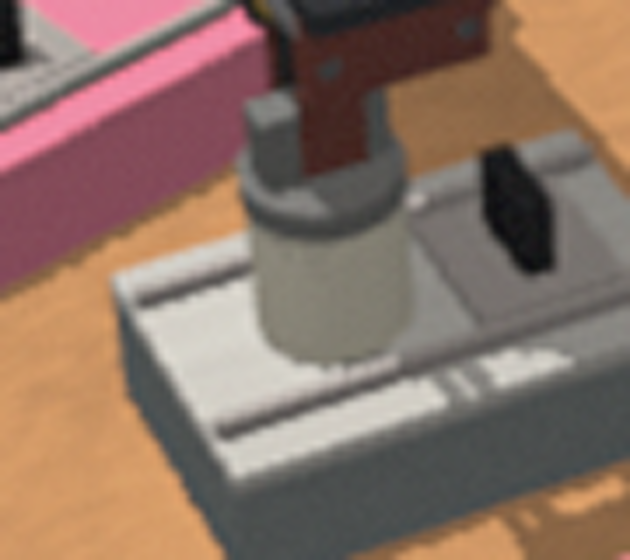

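View pics/t3.png

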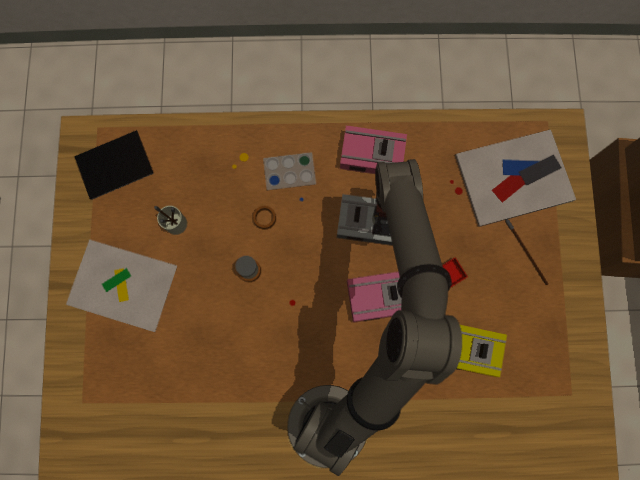

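The hold is steady for 0.6 s: push about 18 N, torque 0.64 N m and grip 16 mm. The jar sits on the plate and the fin is at its far stop. The plain jar, palette, cup and dish are unmoved in the top view. Handing in.

```bash
python3 -c "
from h import *
print(manip.sign_off())"
```

```text
the job is handed in; nothing more can be done
None
```

The job is handed in at about 19 s with the jar in the socket, pushed in and turned clockwise to the stop, and the gripper still holding it. The sign-off reports no verdict.

**What I did:**
- **Shutter:** I pinched its fin and slid it about 48 mm to the end stop, where the push rose to 12 N. The slot was fully open in both views.
- **Jar:** I took the bar-grip jar, lined it up with the slot and lowered it in without snagging. I pressed it to the lower stop, with the tool at z = 140.5 mm (141.5 mm expected).
- **Turn:** The tool turned about 90° clockwise.

**Last checks:**
- **Hold:** Over 0.6 s of holding, the push stayed at about 18 N, the turning torque at about 0.64 N m (spring at the stop about 0.18 N m) and the grip opening at about 16 mm.
- **Bystanders:** In the last top view the shutter was still open and the plain jar, palette and cup had not moved. The arm hid part of the dish; what showed was in place.

**What was less clean:**
- **Over-twist:** I briefly turned too far, reaching 1.2 N m with the fingers opening to 17 mm, then backed off.
- **Tool angle:** The tool's 90° is more than the jar's 84° because the pads give a little. I judged the stop from the torque, not from measuring the jar's own angle.
- **Side load:** About 5 N of side force and 1.5 N m of tilting moment remain in the hold.
- **Cameras:** The scene camera disagreed with the top camera by about 3 to 8 mm. I went by the top camera and the contact with the shutter's stop.

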